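# Tip the chopping board onto its mat

### The job

Get the chopping place ready: slide the amber jar off the green mat, leaving it upright on the worktop, then push the standing chopping board over by its top so that it falls across the mat and lies flat, wholly on the mat. Push lightly with the fingers only: do not pinch or lift the jar or the board, and leave the other things where they stand.

Things in the scene. Friction and masses are not known exactly. Their poses are not given: they have to be found in the camera images.
- mat: green non-slip mat lying fixed on the worktop, 220 mm along its x, 290 mm along its y, 4 mm thick; origin at the centre of its underside; z up. The board stands along the mat's -x long side, with its foot on the mat.
- board: wooden chopping board (about 0.5 to 1 kg), loose, standing on one long edge on the mat: 30 mm thick (its x), 240 mm wide (its y), 150 mm tall (its z), so its top is 154 mm above the worktop. Origin at the centre of the standing edge, half-way through the thickness. Its +x face looks across the mat; tipped that way it turns about the lower edge of that face and lands with the +x face down. A light push near the top starts it and past about 12 degrees it falls by itself.
- board_center (a point): the middle of the board's solid, 75 mm from the standing edge
- jar: amber storage jar with a red lid, upright and loose, in the way on the mat where the board will land: 72 mm across, 85 mm tall, about 0.25 to 0.5 kg; origin at the centre of its underside, z up. It slides when pushed low down.
- board_foot_left (a point): corner of the board's +x face: standing edge, +y end
- board_foot_right (a point): corner of the board's +x face: standing edge, -y end
- board_top_left (a point): corner of the board's +x face: top edge, +y end
- board_top_right (a point): corner of the board's +x face: top edge, -y end
- mug: blue stoneware mug, 76 mm across, 92 mm tall, with a side handle (up to about 70 mm from its axis); loose bystander, origin at the centre of its underside
- tea_carton: small standing tea carton, brown with a green band, 60 x 66 mm, 110 mm tall; loose bystander, origin at the centre of its underside
- pepper_mill: turned dark-wood pepper mill, 56 mm across at the foot, 155 mm tall; loose bystander, origin at the centre of its underside
- spice_jar: slim clear spice jar with a black cap, 48 mm across, 95 mm tall; loose bystander, origin at the centre of its underside
- tin: food tin with a red label, 74 mm across, 105 mm tall; loose bystander, origin at the centre of its underside

How it is judged:
By the outcome, as a careful person would: the job done as asked, in the order asked, and still so for the second after the job is handed in, with the robot touching nothing.
It also fails if it takes over 48 s, if anything falls off the work surface, if the arm or the gripper's body presses on something with over 40 N, if the wrist force passes 120 N, or if a joint passes its speed limit or range.

### The arm

A 6-joint arm with a two-finger parallel gripper is mounted at the origin on the work surface. World frame = base frame: x ahead of the robot, y to its left, z up, the work surface at z = 0. Lengths are in mm, angles in rad, forces in N, time in s.
With the tool pointing down it reaches from about 275 to 1000 mm from the base axis. Payload 8.4 kg.
Tool frame: the origin (TCP) lies on the centre line of the jaws, within the pads' length; the fingertips stand 25 mm ahead of it and the grasp point (between the pads) lies 6 mm ahead of it; z points along the fingers, x is the direction in which the jaws open and shut, and the axes are right-handed (so a half turn about z gives the same grasp; the last joint's range is limited). The gripper opens to 85 mm and grips with 20 to 120 N. Pads are 22 mm wide; open, the fingers measure 114 mm over their backs; the gripper's body (76 mm by 85 mm) begins 54 mm behind the grasp point. The pads swing forward as they close: fully open they stand 13 mm farther back than shut.
Start: joints at [1.169, 0.353, 1.633, -0, 1.155, -0.002], TCP at [243.27, 575.715, 231.081] pointing down, gripper open.
Joint ranges: [-2.63, 2.63], [-0.92, 2.1], [0.06, 2.66], [-1.3, 4.44], [0, 2.69], [-3.02, 3.02]. Speed limits (rad/s): [2.22, 2.22, 2.79, 3.14, 3.14, 3.14].

### API

Orientations are given as [roll, pitch, yaw] about the fixed x, y, z axes, in that order (R = Rz(yaw) Ry(pitch) Rx(roll)).
In Python, from rig import r gives the robot as it stands. The module is installed in compiled form; this text tells all that it offers.
- The arm moves only by the tool jog_arm, never from a script. Its argument "deltas" is a list of rows, each an object with "gripper": the gripper command: -1 is fully open, 1 is shut, values between are in proportion; "translation": the shift along the world's x, y, z in units of 10 cm (1.0 is 10 cm), a list of three; "dr": the turn, a rotation vector about the world's x, y, z in units of pi/2 rad (1.0 is pi/2 rad), a list of three. In form: [{"gripper": gripper, "translation": [x, y, z], "dr": [wx, wy, wz]}, ...]. A call has 1 to 12 rows; each row shifts and turns the commanded pose from where the row before left it; what a row does not reach is not made up. A row lasts 1/12 s, in which the tool goes at most 41.7 mm and 7.16 degrees, less where a joint would pass 70% of its speed; a pose out of reach is approached as far as the arm can. A call with a number of a shift or a turn outside -1 to 1 is refused whole. A call with a gripper value outside its range is refused whole. The fingers move at their own pace and stop on an object; "squeeze" is the grip in N (left out, the last holds). Time passes only in rows, so rows that do not move let the fingers close. It gives the time, the measured TCP pose, the force and the opening at its end, in the units of the state.
- r.sense(): the state, without advancing time (a new reading comes with each control period).
- r.grab_frame(name): name is "scene" or "side" or "wrist"; returns the picture (420x560x3 uint8, blue, green, red); there is no depth.
- r.calibration(name): a dict with "mtx" (3x3 intrinsics, pixels), "k1" (the pictures are not rectified: a ray, as slopes to the right and down, at radius r is drawn at 1 + k1 r^2 times it, then the intrinsics apply), "world_from_camera" (4x4, takes a point from camera to world coordinates). Camera axes: x right, y down, z forward; pixel columns grow to the right and rows downward; lengths in mm; the calibration is good to about 2 mm. A picture is of the moment at which its call begins: read the wrist's pose just before it. calibration takes no time and is no camera call; for the wrist camera it gives the pose at the moment of the call.
- r.sign_off(): hands the job in, once; it reports no verdict.
The state is a dict: "clock": time; "qpos": joint angles; "qvel": joint speeds; "joint_efforts": joint torques, N m; "eef_pos": TCP position; "tcp_rot": TCP orientation; "contact_force": force on the tool from outside, world axes, zero at the start; "wrist_torque": the same for the moment, N m; "opening": opening from 0.0 (shut) to 1.0 (fully open).
Only numpy, scipy, OpenCV 4.12 (cv2) and the standard library are available. Lean on these libraries where they do the work, as an engineer would, in place of code of your own. Each camera call takes 0.05 s, during which the arm holds its last target. There are 200 camera calls.

## Working session

There is one attempt and no reset: what is moved stays moved. The work goes in short steps, Python scripts to look and compute and a tool call to move; the robot and the scene stay as the last step left them, time stands still between calls to the robot, and variables do not carry over. Pictures are saved under pics/ and viewed, about 8 in all and at most 12, crops included, and the job is handed in when it is done.

Besides the shell and the picture viewer there is one more tool, called after "Request:" in YAML: its name, and indented under it one key for each argument. jog_arm: Moves the arm, as the interface text tells. Shifts and turns lie within -1 to 1; 1 stands for 10 cm of shift or pi/2 rad of turn. Its arguments: {"type":"object","properties":{"deltas":{"type":"array"},"squeeze":{"type":"number"}},"required":["deltas"]}

```bash
mkdir -p pics; cat > h.py <<'E'
import numpy as np, cv2
from rig import r
def ray(cal,u,v):
    K=np.array(cal["mtx"]);k=cal["k1"]
    d=np.array([(u-K[0,2])/K[0,0],(v-K[1,2])/K[1,1]]);s=d.copy()
    for _ in range(20): s=d/(1+k*(s@s))
    T=np.array(cal["world_from_camera"]);return T[:3,3],T[:3,:3]@np.array([s[0],s[1],1])
def onz(name,u,v,z):
    o,d=ray(r.calibration(name),u,v);return (o+d*(z-o[2])/d[2]).round(1)
def proj(name,P):
    cal=r.calibration(name);T=np.linalg.inv(np.array(cal["world_from_camera"]));K=np.array(cal["mtx"])
    p=T[:3,:3]@np.array(P,float)+T[:3,3];s=p[:2]/p[2];s=s*(1+cal["k1"]*(s@s));return (K[:2,:2]@s+K[:2,2]).round(1)
E
python3 - <<'E'
from h import *
for n in("scene","side"):
    f=r.grab_frame(n);cv2.imwrite(f"pics/{n}0.png",cv2.resize(f,(800,600),interpolation=cv2.INTER_CUBIC));c=r.calibration(n);print(n,np.round(c["world_from_camera"],2).tolist())
print(r.sense())
E
```

```text
scene [[-0.77, 0.5, -0.39, 897.6], [0.63, 0.6, -0.49, 482.17], [-0.02, -0.63, -0.78, 866.42], [0.0, 0.0, 0.0, 1.0]]
side [[0.98, -0.13, 0.14, 418.32], [-0.19, -0.6, 0.78, -660.13], [-0.02, -0.79, -0.61, 669.95], [0.0, 0.0, 0.0, 1.0]]
{'clock': 0.1, 'qpos': array([ 1.16861888e+00,  3.53604051e-01,  1.63408072e+00,  3.70165094e-05,
        1.15521638e+00, -2.41807440e-03]), 'qvel': array([-0.00034944, -0.00117461, -0.0016888 , -0.00029672,  0.00165304,
        0.00069859]), 'joint_efforts': array([-2.30955746e-03, -6.06364989e+01, -3.42817247e+01, -1.88269837e-04,
        4.02306381e-03,  1.65699134e-05]), 'eef_pos': array([243.0725272 , 575.31010463, 230.41208231]), 'tcp_rot': array([-3.14155564e+00,  1.30841149e-03,  1.17102201e+00]), 'contact_force': array([-0.7536152 ,  0.21750795,  0.19128343]), 'wrist_torque': array([-0.01325099, -0.02430379, -0.03630009]), 'opening': 1.0046924436626454}
```

View pics/scene0.png

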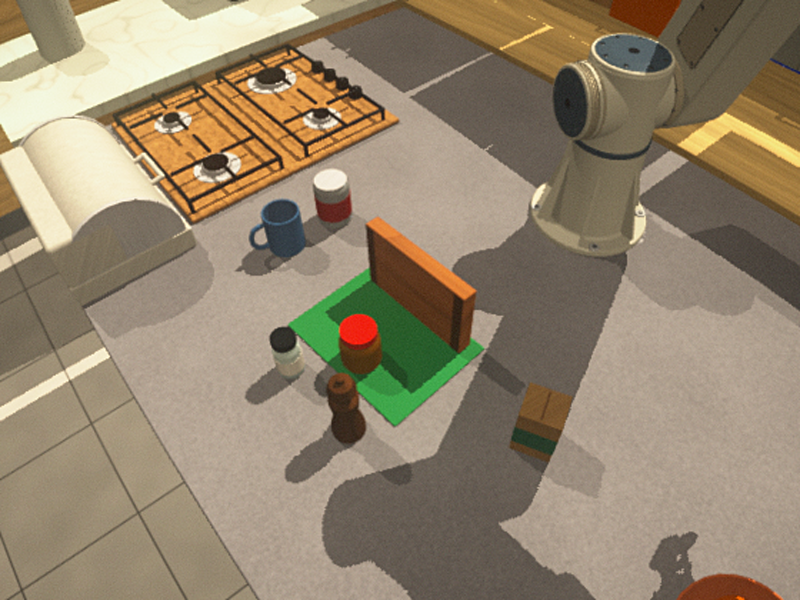

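View pics/side0.png

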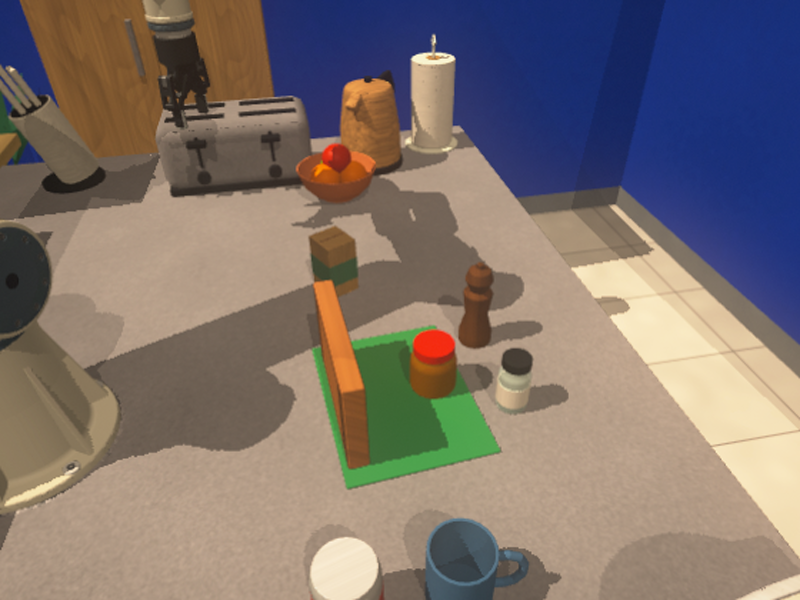

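```bash
python3 - <<'E'
from h import *
def q(l,n,pts,z):
    for p in pts: print(l,n,p,onz(n,p[0]*.7,p[1]*.7,z))
q("mat","scene",[(289,321),(396,426),(484,348)],4)
q("mat","side",[(347,487),(500,451),(435,326),(315,348)],4)
q("jar","scene",[(359,329)],85);q("jar","side",[(434,346)],85)
q("btop","scene",[(376,219),(367,225),(475,291),(456,297)],154)
q("btop","side",[(316,283),(332,281),(365,387),(341,390)],154)
q("bfoot","side",[(367,465),(349,465)],4)
q("bfoot","scene",[(468,349),(452,346)],4)
q("mill","scene",[(341,380)],155);q("mill","side",[(481,265)],155)
q("spice","scene",[(283,336)],95);q("spice","side",[(516,360)],95)
q("mug","scene",[(282,213)],92);q("mug","side",[(463,545)],92)
q("tin","scene",[(332,182)],105);q("tin","side",[(345,570)],105)
q("carton","scene",[(550,402)],110);q("carton","side",[(333,245)],110)
E
```

```text
mat scene (289, 321) [ 653.  -166.4    4. ]
mat scene (396, 426) [635.7 126.5   4. ]
mat scene (484, 348) [420.1 108.2   4. ]
mat side (347, 487) [ 437.6 -179.9    4. ]
mat side (500, 451) [ 654.7 -165.2    4. ]
mat side (435, 326) [633.8 119.9   4. ]
mat side (315, 348) [420.6 106.4   4. ]
jar scene (359, 329) [595.8 -16.4  85. ]
jar side (434, 346) [594.6 -20.1  85. ]
btop scene (376, 219) [ 455.3 -146.   154. ]
btop scene (367, 225) [ 476.6 -144.1  154. ]
btop scene (475, 291) [437.6  86.  154. ]
btop scene (456, 297) [468.8  75.7 154. ]
btop side (316, 283) [434.7  81.9 154. ]
btop side (332, 281) [459.   81.8 154. ]
btop side (365, 387) [ 473.4 -150.8  154. ]
btop side (341, 390) [ 444.2 -149.7  154. ]
bfoot side (367, 465) [ 469.1 -150.5    4. ]
bfoot side (349, 465) [ 444.9 -145.4    4. ]
bfoot scene (468, 349) [443.2  91.5   4. ]
bfoot scene (452, 346) [460.5  68.5   4. ]
mill scene (341, 380) [695.9  83.4 155. ]
mill side (481, 265) [692.1  73.1 155. ]
spice scene (283, 336) [702.9 -78.4  95. ]
spice side (516, 360) [697.8 -84.7  95. ]
mug scene (282, 213) [ 545.6 -334.1   92. ]
mug side (463, 545) [ 545.  -339.1   92. ]
tin scene (332, 182) [ 425.6 -332.8  105. ]
tin side (345, 570) [ 420.2 -348.2  105. ]
carton scene (550, 402) [472.  285.1 110. ]
carton side (333, 245) [476.8 257.2 110. ]
```

Request:
jog_arm:
  deltas:
    - {"gripper": 0.1, "translation": [0.177, -0.328, 0], "dr": [0, 0, -0.0373]}
    - {"gripper": 0.1, "translation": [0.177, -0.328, 0], "dr": [0, 0, -0.0373]}
    - {"gripper": 0.1, "translation": [0.177, -0.328, 0], "dr": [0, 0, -0.0373]}
    - {"gripper": 0.1, "translation": [0.177, -0.328, 0], "dr": [0, 0, -0.0373]}
    - {"gripper": 0.1, "translation": [0.177, -0.328, 0], "dr": [0, 0, -0.0373]}
    - {"gripper": 0.1, "translation": [0.177, -0.328, 0], "dr": [0, 0, -0.0373]}
    - {"gripper": 0.1, "translation": [0.177, -0.328, 0], "dr": [0, 0, -0.0373]}
    - {"gripper": 0.1, "translation": [0.177, -0.328, 0], "dr": [0, 0, -0.0373]}
    - {"gripper": 0.1, "translation": [0.177, -0.328, 0], "dr": [0, 0, -0.0373]}
    - {"gripper": 0.1, "translation": [0.177, -0.328, 0], "dr": [0, 0, -0.0373]}

```text
clock: 0.93
eef_pos: [420.6, 245.9, 231.0]
tcp_rot: [3.142, 0.0, 0.582]
contact_force: [1.6, -0.7, -0.6]
opening: 0.456
```

Request:
jog_arm:
  deltas:
    - {"gripper": 0.1, "translation": [0.177, -0.358, 0], "dr": [0, 0, -0.0373]}
    - {"gripper": 0.1, "translation": [0.177, -0.358, 0], "dr": [0, 0, -0.0373]}
    - {"gripper": 0.1, "translation": [0.177, -0.358, 0], "dr": [0, 0, -0.0373]}
    - {"gripper": 0.1, "translation": [0.177, -0.358, 0], "dr": [0, 0, -0.0373]}
    - {"gripper": 0.1, "translation": [0.177, -0.358, 0], "dr": [0, 0, -0.0373]}
    - {"gripper": 0.1, "translation": [0.177, -0.358, 0], "dr": [0, 0, -0.0373]}
    - {"gripper": 0.1, "translation": [0.177, -0.358, 0], "dr": [0, 0, -0.0373]}
    - {"gripper": 0.1, "translation": [0.177, -0.358, 0], "dr": [0, 0, -0.0373]}
    - {"gripper": 0.1, "translation": [0.177, -0.358, 0], "dr": [0, 0, -0.0373]}
    - {"gripper": 0.1, "translation": [0.177, -0.358, 0], "dr": [0, 0, -0.0373]}
    - {"gripper": 0.1, "translation": [0, 0, 0], "dr": [0, 0, 0]}

```text
clock: 1.85
eef_pos: [599.8, -116.2, 230.8]
tcp_rot: [3.139, -0.002, -0.008]
contact_force: [-0.8, 1.1, 1.0]
opening: 0.446
```

Now tilt 20° (tips toward +y) and descend to z≈56.

Request:
jog_arm:
  deltas:
    - {"gripper": 0.1, "translation": [0, 0, -0.25], "dr": [0.037, 0, 0]}
    - {"gripper": 0.1, "translation": [0, 0, -0.25], "dr": [0.037, 0, 0]}
    - {"gripper": 0.1, "translation": [0, 0, -0.25], "dr": [0.037, 0, 0]}
    - {"gripper": 0.1, "translation": [0, 0, -0.25], "dr": [0.037, 0, 0]}
    - {"gripper": 0.1, "translation": [0, 0, -0.25], "dr": [0.037, 0, 0]}
    - {"gripper": 0.1, "translation": [0, 0, -0.25], "dr": [0.037, 0, 0]}
    - {"gripper": 0.1, "translation": [0, 0, -0.2], "dr": [0, 0, 0]}
    - {"gripper": 0.1, "translation": [0, 0, 0], "dr": [0, 0, 0]}

```text
clock: 2.52
eef_pos: [594.2, -110.1, 56.5]
tcp_rot: [-2.79, 0.007, -0.002]
contact_force: [-0.4, 0.4, -0.5]
opening: 0.452
```

```bash
python3 - <<'E'
from h import *
f=r.grab_frame("side");c=f[190:410,180:400]
cv2.imwrite("pics/a.png",cv2.resize(c,(600,600),interpolation=cv2.INTER_CUBIC))
s=r.sense();p=s["eef_pos"];print(p,s["tcp_rot"])
from scipy.spatial.transform import Rotation as R
z=R.from_euler("xyz",s["tcp_rot"]).as_matrix()[:,2]
for d in(12,25,38):print(d,p+d*z,(proj("side",p+d*z)-[180,190])*600/220)
E
```

```text
[ 595.42097029 -110.03036481   58.84557665] [-2.79139515e+00  5.09252474e-03 -1.46659389e-03]
12 [ 595.36960736 -105.9132851    47.57406316] [365.72727273 255.27272727]
25 [ 595.31396419 -101.45311541   35.36325687] [363.54545455 262.09090909]
38 [595.25832101 -96.99294571  23.15245059] [361.36363636 268.90909091]
```

View pics/a.png

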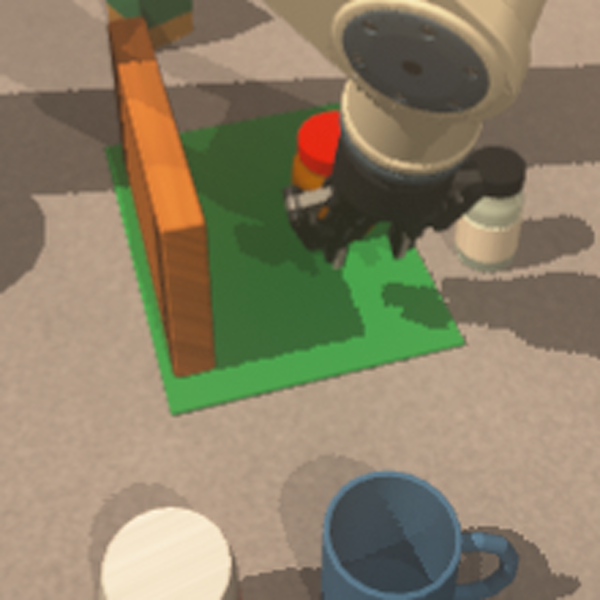

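Request:
jog_arm:
  deltas:
    - {"gripper": 0.1, "translation": [0, 0, -0.13], "dr": [0, 0, 0]}
    - {"gripper": 0.1, "translation": [0, 0.15, 0], "dr": [0, 0, 0]}
    - {"gripper": 0.1, "translation": [0, 0.1, 0], "dr": [0, 0, 0]}
    - {"gripper": 0.1, "translation": [0, 0.07, 0], "dr": [0, 0, 0]}
    - {"gripper": 0.1, "translation": [0, 0.07, 0], "dr": [0, 0, 0]}
    - {"gripper": 0.1, "translation": [-0.005, 0.07, 0], "dr": [0, 0, 0]}
    - {"gripper": 0.1, "translation": [-0.005, 0.07, 0], "dr": [0, 0, 0]}
    - {"gripper": 0.1, "translation": [-0.005, 0.07, 0], "dr": [0, 0, 0]}
    - {"gripper": 0.1, "translation": [-0.005, 0.07, 0], "dr": [0, 0, 0]}
    - {"gripper": 0.1, "translation": [-0.005, 0.07, 0], "dr": [0, 0, 0]}

```text
clock: 3.4
eef_pos: [595.1, -36.1, 48.4]
tcp_rot: [-2.794, -0.001, -0.001]
contact_force: [1.4, -3.3, 1.7]
opening: 0.451
```

```bash
python3 - <<'E'
from h import *
f=r.grab_frame("scene");c=f[150:330,180:420]
cv2.imwrite("pics/b.png",cv2.resize(c,(800,600),interpolation=cv2.INTER_CUBIC))
s=r.sense();print(s["eef_pos"],s["contact_force"])
E
```

```text
[594.73691164 -34.78157163  48.32150378] [1.82685028 0.21687776 2.08612127]
```

View pics/b.png

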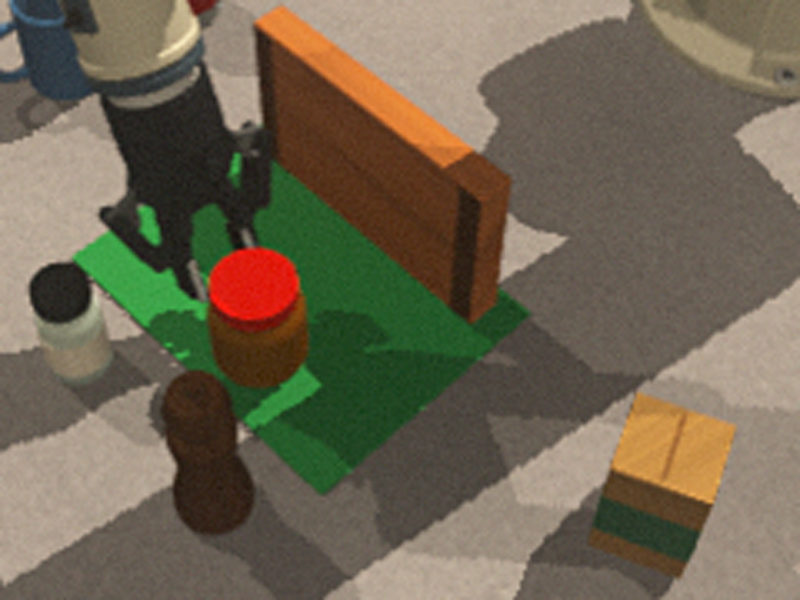

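Request:
jog_arm:
  deltas:
    - {"gripper": 0.1, "translation": [-0.008, 0.08, 0], "dr": [0, 0, 0]}
    - {"gripper": 0.1, "translation": [-0.008, 0.08, 0], "dr": [0, 0, 0]}
    - {"gripper": 0.1, "translation": [-0.008, 0.08, 0], "dr": [0, 0, 0]}
    - {"gripper": 0.1, "translation": [-0.008, 0.08, 0], "dr": [0, 0, 0]}
    - {"gripper": 0.1, "translation": [-0.008, 0.08, 0], "dr": [0, 0, 0]}
    - {"gripper": 0.1, "translation": [-0.008, 0.08, 0], "dr": [0, 0, 0]}
    - {"gripper": 0.1, "translation": [-0.008, 0.08, 0], "dr": [0, 0, 0]}
    - {"gripper": 0.1, "translation": [-0.008, 0.08, 0], "dr": [0, 0, 0]}
    - {"gripper": 0.1, "translation": [-0.008, 0.08, 0], "dr": [0, 0, 0]}
    - {"gripper": 0.1, "translation": [-0.008, 0.08, 0], "dr": [0, 0, 0]}
    - {"gripper": 0.1, "translation": [-0.008, 0.08, 0], "dr": [0, 0, 0]}
    - {"gripper": 0.1, "translation": [-0.008, 0.08, 0], "dr": [0, 0, 0]}

```text
clock: 4.45
eef_pos: [585.1, 60.5, 48.1]
tcp_rot: [-2.793, 0.0, -0.001]
contact_force: [0.6, -4.3, 3.3]
opening: 0.453
```

Request:
jog_arm:
  deltas:
    - {"gripper": 0.1, "translation": [-0.008, 0.08, 0], "dr": [0, 0, 0]}
    - {"gripper": 0.1, "translation": [-0.008, 0.08, 0], "dr": [0, 0, 0]}
    - {"gripper": 0.1, "translation": [-0.008, 0.08, 0], "dr": [0, 0, 0]}
    - {"gripper": 0.1, "translation": [-0.008, 0.08, 0], "dr": [0, 0, 0]}
    - {"gripper": 0.1, "translation": [-0.008, 0.08, 0], "dr": [0, 0, 0]}
    - {"gripper": 0.1, "translation": [-0.008, 0.08, 0], "dr": [0, 0, 0]}
    - {"gripper": 0.1, "translation": [-0.008, 0.08, 0], "dr": [0, 0, 0]}
    - {"gripper": 0.1, "translation": [-0.008, 0.08, 0], "dr": [0, 0, 0]}
    - {"gripper": 0.1, "translation": [-0.008, 0.08, 0], "dr": [0, 0, 0]}
    - {"gripper": 0.1, "translation": [-0.008, 0.08, 0], "dr": [0, 0, 0]}
    - {"gripper": 0.1, "translation": [-0.008, 0.08, 0], "dr": [0, 0, 0]}

```text
clock: 5.37
eef_pos: [576.2, 148.5, 48.0]
tcp_rot: [-2.793, 0.0, -0.001]
contact_force: [0.6, -2.1, 1.2]
opening: 0.45
```

```bash
python3 - <<'E'
from h import *
f=r.grab_frame("scene");c=f[150:330,180:420]
cv2.imwrite("pics/c.png",cv2.resize(c,(800,600),interpolation=cv2.INTER_CUBIC))
s=r.sense();print(s["eef_pos"],s["contact_force"])
E
```

```text
[575.88831534 149.74801684  48.09228635] [-1.18684569  0.18969613 -0.4018009 ]
```

View pics/c.png

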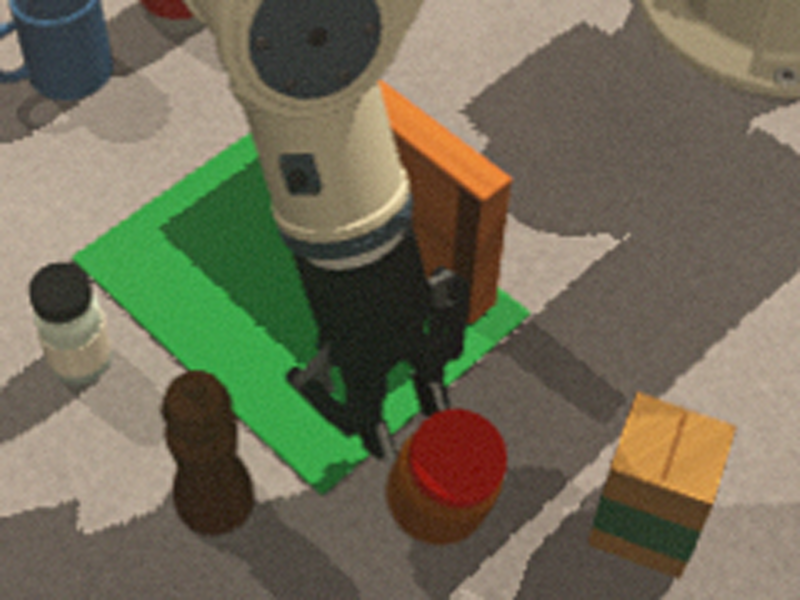

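Request:
jog_arm:
  deltas:
    - {"gripper": 0.1, "translation": [0, -0.02, 0], "dr": [0, 0, 0]}
    - {"gripper": 0.1, "translation": [0, -0.03, 0], "dr": [0, 0, 0]}
    - {"gripper": 0.1, "translation": [0, 0, 0], "dr": [0, 0, 0]}

```text
clock: 5.67
eef_pos: [576.2, 142.0, 47.9]
tcp_rot: [-2.793, 0.001, -0.001]
contact_force: [-0.7, -1.2, -0.2]
opening: 0.453
```

```bash
python3 - <<'E'
from h import *
a=r.grab_frame("scene")[230:330,260:420];b=r.grab_frame("side")[130:230,180:340]
cv2.imwrite("pics/d.png",np.vstack([cv2.resize(a,(480,300),interpolation=cv2.INTER_CUBIC),cv2.resize(b,(480,300),interpolation=cv2.INTER_CUBIC)]))
s=r.sense();print(s["eef_pos"],s["contact_force"])
E
```

```text
[576.23612137 142.16051901  47.93133043] [ 0.03929911 -0.93741593 -0.39446574]
```

View pics/d.png

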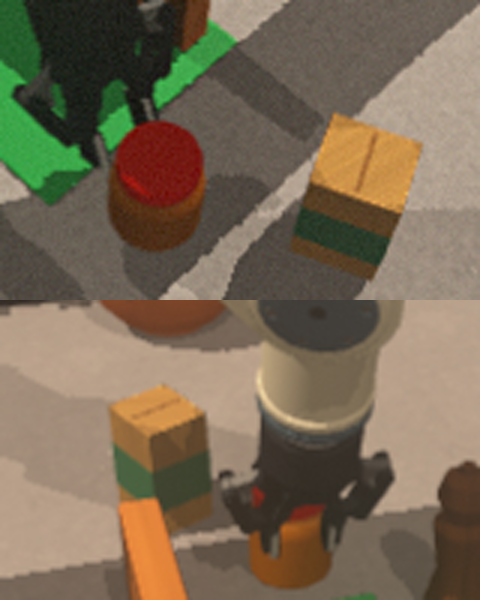

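```bash
python3 - <<'E'
from h import *
c=onz("scene",260+160/3,230+163/3,85);print(c)
e=np.array([[420.4,107.3],[634.8,123.2]]);d=(e[1]-e[0])/np.linalg.norm(e[1]-e[0]);w=c[:2]-e[0];print("dist to mat edge",d[0]*w[1]-d[1]*w[0])
E
```

```text
[580.4 184.   85. ]
dist to mat edge 64.65677339506428
```

Request:
jog_arm:
  deltas:
    - {"gripper": 0.1, "translation": [0, -0.15, 0], "dr": [0, 0, 0]}
    - {"gripper": 0.1, "translation": [0, -0.25, 0], "dr": [0, 0, 0]}
    - {"gripper": 0.1, "translation": [0, -0.2, 0.2], "dr": [0, 0, 0]}
    - {"gripper": 0.1, "translation": [0, 0, 0.35], "dr": [0, 0, 0]}
    - {"gripper": 0.1, "translation": [0, 0, 0.35], "dr": [0, 0, 0]}
    - {"gripper": 0.1, "translation": [0, 0, 0.35], "dr": [-0.037, 0, 0]}
    - {"gripper": 0.1, "translation": [0, 0, 0.35], "dr": [-0.037, 0, 0]}
    - {"gripper": 0.1, "translation": [0, 0, 0.35], "dr": [-0.037, 0, 0]}
    - {"gripper": 0.1, "translation": [0, 0, 0.1], "dr": [-0.037, 0, 0]}
    - {"gripper": 0.1, "translation": [0, 0, 0], "dr": [-0.037, 0, 0]}
    - {"gripper": 0.1, "translation": [0, 0, 0], "dr": [-0.037, 0, 0]}
    - {"gripper": 0.1, "translation": [0, 0, 0], "dr": [0, 0, 0]}

```text
clock: 6.77
eef_pos: [576.5, 83.9, 253.8]
tcp_rot: [3.14, -0.001, 0.001]
contact_force: [0.3, -0.3, -0.3]
opening: 0.455
```

Request:
jog_arm:
  deltas:
    - {"gripper": -0.2, "translation": [-0.16, -0.0975, 0], "dr": [0, 0, 0.0775]}
    - {"gripper": -0.2, "translation": [-0.16, -0.0975, 0], "dr": [0, 0, 0.0775]}
    - {"gripper": -0.2, "translation": [-0.16, -0.0975, 0], "dr": [0, 0, 0.0775]}
    - {"gripper": -0.2, "translation": [-0.16, -0.0975, 0], "dr": [0, 0, 0.0775]}
    - {"gripper": -0.2, "translation": [-0.16, -0.0975, 0], "dr": [0, 0, 0.0775]}
    - {"gripper": -0.2, "translation": [-0.16, -0.0975, 0], "dr": [0, 0, 0.0775]}
    - {"gripper": -0.2, "translation": [-0.16, -0.0975, 0], "dr": [0, 0, 0.0775]}
    - {"gripper": -0.2, "translation": [-0.16, -0.0975, 0], "dr": [0, 0, 0.0775]}
    - {"gripper": -0.2, "translation": [-0.16, -0.0975, 0], "dr": [0, 0, 0.0775]}
    - {"gripper": -0.2, "translation": [-0.16, -0.0975, 0], "dr": [0, 0, 0.0775]}
    - {"gripper": -0.2, "translation": [-0.16, -0.0975, 0], "dr": [0, 0, 0.0775]}
    - {"gripper": -0.2, "translation": [-0.16, -0.0975, 0], "dr": [0, 0, 0.0775]}

```text
clock: 7.77
eef_pos: [383.2, -34.6, 252.8]
tcp_rot: [-3.141, -0.002, 1.466]
contact_force: [-0.1, -0.1, 0.3]
opening: 0.601
```

Request:
jog_arm:
  deltas:
    - {"gripper": -0.2, "translation": [0, 0, 0], "dr": [0, 0, 0.05]}
    - {"gripper": -0.2, "translation": [0, 0, 0], "dr": [0, 0, 0.05]}
    - {"gripper": -0.2, "translation": [0, 0, 0], "dr": [0, 0, 0]}

```text
clock: 8.02
eef_pos: [383.9, -34.4, 253.0]
tcp_rot: [3.141, -0.002, 1.619]
contact_force: [0.1, 0.2, -0.1]
opening: 0.599
```

Request:
jog_arm:
  deltas:
    - {"gripper": -0.2, "translation": [0, 0, -0.3], "dr": [0, 0, 0]}
    - {"gripper": -0.2, "translation": [0, 0, -0.3], "dr": [0, 0, 0]}
    - {"gripper": -0.2, "translation": [0, 0, -0.3], "dr": [0, 0, 0]}
    - {"gripper": -0.2, "translation": [0.1, 0, -0.03], "dr": [0, 0, 0]}
    - {"gripper": -0.2, "translation": [0.1, 0, 0], "dr": [0, 0, 0]}
    - {"gripper": -0.2, "translation": [0.1, 0, 0], "dr": [0, 0, 0]}
    - {"gripper": -0.2, "translation": [0, 0, 0], "dr": [0, 0, 0]}

```text
clock: 8.6
eef_pos: [418.6, -34.5, 162.0]
tcp_rot: [3.137, 0.0, 1.616]
contact_force: [0.3, 0.4, -0.4]
opening: 0.596
```

```bash
python3 - <<'E'
from h import *
f=r.grab_frame("side")[150:390,180:400]
cv2.imwrite("pics/e.png",cv2.resize(f,(550,600),interpolation=cv2.INTER_CUBIC))
s=r.sense();print(s["eef_pos"],s["contact_force"])
E
```

```text
[417.18217931 -34.41267248 161.6992576 ] [ 0.20681486 -0.05168353 -0.52074541]
```

View pics/e.png

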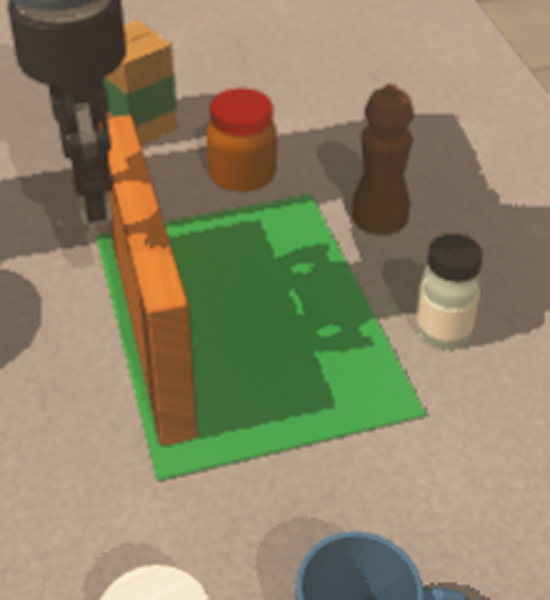

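Request:
jog_arm:
  deltas:
    - {"gripper": -0.2, "translation": [0.04, 0, 0], "dr": [0, 0, 0]}
    - {"gripper": -0.2, "translation": [0.04, 0, 0], "dr": [0, 0, 0]}
    - {"gripper": -0.2, "translation": [0.04, 0, 0], "dr": [0, 0, 0]}
    - {"gripper": -0.2, "translation": [0.04, 0, 0], "dr": [0, 0, 0]}
    - {"gripper": -0.2, "translation": [0.04, 0, 0], "dr": [0, 0, 0]}
    - {"gripper": -0.2, "translation": [0.04, 0, 0], "dr": [0, 0, 0]}
    - {"gripper": -0.2, "translation": [0.04, 0, 0], "dr": [0, 0, 0]}
    - {"gripper": -0.2, "translation": [0.04, 0, 0], "dr": [0, 0, 0]}
    - {"gripper": -0.2, "translation": [0.04, 0, 0], "dr": [0, 0, 0]}

```text
clock: 9.4
eef_pos: [450.7, -34.3, 160.0]
tcp_rot: [-3.141, -0.0, 1.617]
contact_force: [-0.2, 0.6, -0.3]
opening: 0.601
```

```bash
python3 - <<'E'
from h import *
f=r.grab_frame("side")[150:390,180:400]
cv2.imwrite("pics/f.png",cv2.resize(f,(550,600),interpolation=cv2.INTER_CUBIC))
s=r.sense();print(s["eef_pos"],s["contact_force"])
E
```

```text
[451.583536   -34.30676552 160.16148889] [0.35340414 0.09574474 0.66032912]
```

View pics/f.png

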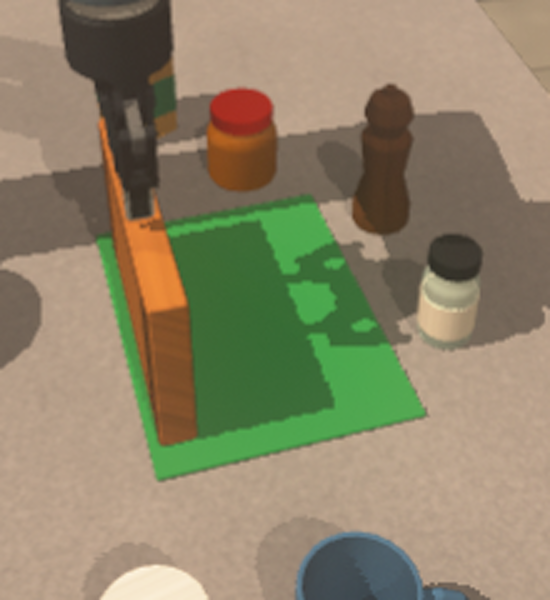

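Request:
jog_arm:
  deltas:
    - {"gripper": -0.2, "translation": [-0.1, 0, 0.03], "dr": [0, 0, 0]}
    - {"gripper": -0.2, "translation": [-0.2, 0, 0], "dr": [0, 0, 0]}
    - {"gripper": -0.2, "translation": [-0.15, 0, 0], "dr": [0, 0, 0]}
    - {"gripper": -0.2, "translation": [0, 0, -0.12], "dr": [0, 0, 0]}
    - {"gripper": -0.2, "translation": [0, 0, -0.12], "dr": [0, 0, 0]}
    - {"gripper": -0.2, "translation": [0, 0, 0], "dr": [0, 0, 0]}

```text
clock: 9.95
eef_pos: [403.1, -34.2, 137.9]
tcp_rot: [-3.139, -0.0, 1.617]
contact_force: [-1.5, 0.1, 0.2]
opening: 0.6
```

Request:
jog_arm:
  deltas:
    - {"gripper": -0.2, "translation": [0.04, 0, 0], "dr": [0, 0, 0]}
    - {"gripper": -0.2, "translation": [0.04, 0, 0], "dr": [0, 0, 0]}
    - {"gripper": -0.2, "translation": [0.04, 0, 0], "dr": [0, 0, 0]}
    - {"gripper": -0.2, "translation": [0.04, 0, 0], "dr": [0, 0, 0]}
    - {"gripper": -0.2, "translation": [0.04, 0, 0], "dr": [0, 0, 0]}
    - {"gripper": -0.2, "translation": [0.04, 0, 0], "dr": [0, 0, 0]}
    - {"gripper": -0.2, "translation": [0.04, 0, 0], "dr": [0, 0, 0]}
    - {"gripper": -0.2, "translation": [0.04, 0, 0], "dr": [0, 0, 0]}
    - {"gripper": -0.2, "translation": [0.04, 0, 0], "dr": [0, 0, 0]}

```text
clock: 10.7
eef_pos: [441.7, -34.3, 139.1]
tcp_rot: [-3.141, -0.0, 1.617]
contact_force: [-0.5, -0.2, 0.5]
opening: 0.601
```

```bash
python3 - <<'E'
from h import *
f=r.grab_frame("side")[150:390,180:400]
cv2.imwrite("pics/g.png",cv2.resize(f,(550,600),interpolation=cv2.INTER_CUBIC))
s=r.sense();print(s["eef_pos"],s["contact_force"])
E
```

```text
[442.68415068 -34.30440515 139.17341373] [ 0.82418369  0.21672744 -0.04526728]
```

View pics/g.png

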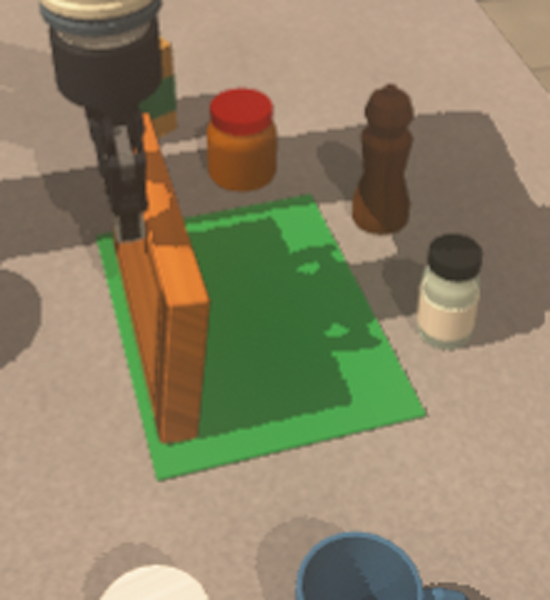

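Request:
jog_arm:
  deltas:
    - {"gripper": -0.2, "translation": [0.04, 0, 0], "dr": [0, 0, 0]}
    - {"gripper": -0.2, "translation": [0.04, 0, 0], "dr": [0, 0, 0]}
    - {"gripper": -0.2, "translation": [0.04, 0, 0], "dr": [0, 0, 0]}
    - {"gripper": -0.2, "translation": [0.04, 0, 0], "dr": [0, 0, 0]}
    - {"gripper": -0.2, "translation": [0.04, 0, 0], "dr": [0, 0, 0]}
    - {"gripper": -0.2, "translation": [0.04, 0, 0], "dr": [0, 0, 0]}
    - {"gripper": -0.2, "translation": [0.04, 0, 0], "dr": [0, 0, 0]}
    - {"gripper": -0.2, "translation": [0.03, 0, 0], "dr": [0, 0, 0]}
    - {"gripper": -0.2, "translation": [0, 0, 0], "dr": [0, 0, 0]}
    - {"gripper": -0.2, "translation": [0, 0, 0], "dr": [0, 0, 0]}
    - {"gripper": -0.2, "translation": [0, 0, 0], "dr": [0, 0, 0]}
    - {"gripper": -0.2, "translation": [0, 0, 0], "dr": [0, 0, 0]}

```text
clock: 11.75
eef_pos: [472.1, -34.3, 139.0]
tcp_rot: [-3.141, -0.0, 1.617]
contact_force: [-0.2, 0.1, 0.2]
opening: 0.601
```

```bash
python3 - <<'E'
from h import *
f=r.grab_frame("side")[150:390,180:400]
cv2.imwrite("pics/h.png",cv2.resize(f,(550,600),interpolation=cv2.INTER_CUBIC))
s=r.sense();print(s["eef_pos"],s["contact_force"])
E
```

```text
[472.14009943 -34.27720911 139.06354431] [ 0.1467449  -0.60849558  0.04087518]
```

View pics/h.png

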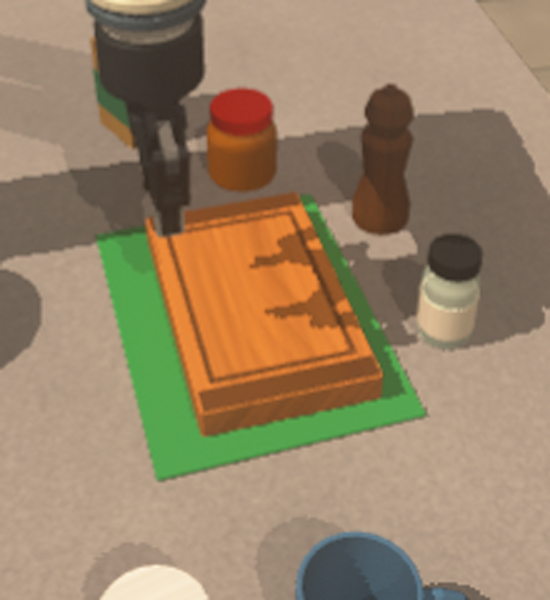

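Request:
jog_arm:
  deltas:
    - {"gripper": -0.2, "translation": [-0.1, 0, 0.2], "dr": [0, 0, 0]}
    - {"gripper": -0.2, "translation": [-0.2, 0, 0.3], "dr": [0, 0, 0]}
    - {"gripper": -0.2, "translation": [-0.2, 0, 0.3], "dr": [0, 0, 0]}
    - {"gripper": -0.2, "translation": [-0.2, 0, 0.3], "dr": [0, 0, 0]}
    - {"gripper": -0.2, "translation": [0, 0, 0], "dr": [0, 0, 0]}
    - {"gripper": -0.2, "translation": [0, 0, 0], "dr": [0, 0, 0]}

```text
clock: 12.3
eef_pos: [402.7, -34.4, 250.7]
tcp_rot: [3.137, 0.001, 1.617]
contact_force: [-0.4, -1.0, -0.7]
opening: 0.596
```

```bash
python3 - <<'E'
from h import *
f=r.grab_frame("scene")[120:330,160:440]
cv2.imwrite("pics/i.png",cv2.resize(f,(800,600),interpolation=cv2.INTER_CUBIC))
E
```

```text
(no output)
```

View pics/i.png

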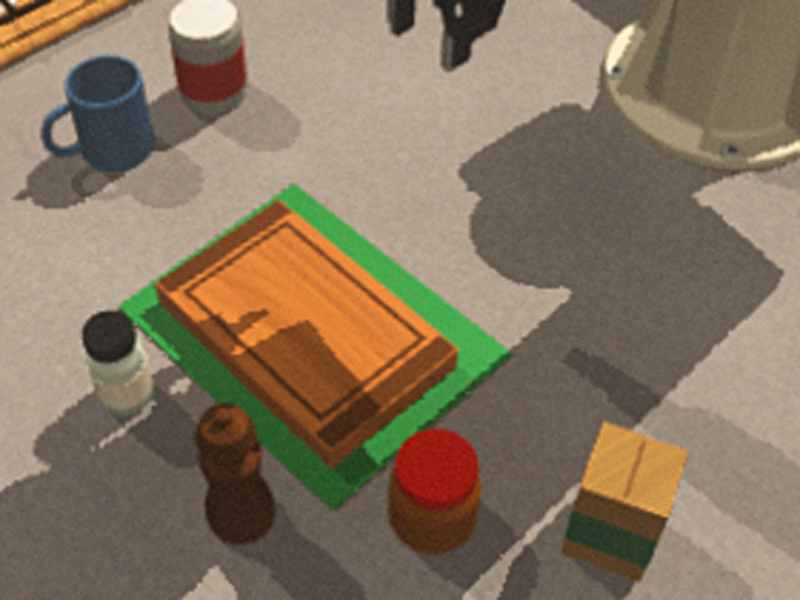

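```bash
python3 - <<'E'
from h import *
a=.0655;Rm=np.array([[np.cos(a),np.sin(a)],[-np.sin(a),np.cos(a)]])
m=lambda p:(Rm@(p[:2]-np.array([537,-29.5]))).round(0)
for u,v,z in[(157,287,34),(332,448,34),(457,350,34),(281,203,34),(332,467,4),(435,458-60,4)]:
    print("scene",u,v,m(onz("scene",160+u*.35,120+v*.35,z)))
for u,v,z in[(203,403,34),(382,373,34),(301,195,34),(205,434,4),(382,398,4)]:
    print("side",u,v,m(onz("side",180+u/2.5,150+v/2.5,z)))
c=onz("scene",160+437*.35,120+468*.35,85);print("jar",c,m(c))
c=onz("side",180+242/2.5,150+108/2.5,85);print("jar side",c,m(c))
print(r.sense()["clock"])
E
```

```text
scene 157 287 [  85. -111.]
scene 332 448 [ 83. 119.]
scene 457 350 [-59. 123.]
scene 281 203 [ -62. -109.]
scene 332 467 [ 84. 119.]
scene 435 398 [-26. 131.]
side 203 403 [ -64. -109.]
side 382 373 [  80. -118.]
side 301 195 [ 85. 112.]
side 205 434 [ -65. -115.]
side 382 398 [  82. -119.]
jar [580.2 182.6  85. ] [ 57. 209.]
jar side [574.2 172.2  85. ] [ 50. 199.]
12.35
```

The board lies within x' −65..85 and y' about ±120 on the ±110 × ±145 mat. The jar centre is at y' about 200 to 209, so it needs more than 181 to be clear, and it is. Handing in.

```bash
python3 -c "
from rig import r
print(r.sign_off())"
```

```text
the job is handed in; nothing more can be done
None
```

The chopping place is ready, and I handed the job in at 12.35 s on the robot's clock. I pushed the amber jar off the mat's +y end with tilted, part-open fingers. Then I pushed the board over by its top, and it fell across the mat.

- **Board:** it lies flat and wholly on the mat, with at least about 20 mm to spare on every side.
- **Jar:** it stands upright, with its rim about 20–28 mm clear of the mat. It leaned briefly as it dropped off the mat's edge, but it settled by itself. The two cameras put it about 10 mm apart, and both put it off the mat.
- **Other things:** by eye, the mug, tin, spice jar, pepper mill and tea carton are standing where they were. I did not measure them again afterwards.
- **Forces and retreat:** force readings at the end of each move stayed under about 6 N. The gripper was clear of everything before I handed in.
- **First push missed:** the first push at the board passed just over its top without touching it, because the half-open fingertips reach less far than I had assumed. I backed off, went about 22 mm lower, and the second push worked.

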